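Lock the bayonet lid onto the drinks jug

ROBOT

A 6-joint arm with a two-finger parallel gripper is mounted at the origin on the work surface. World frame = base frame: x ahead of the robot, y to its left, z up, the work surface at z = 0. Lengths are in m, angles in rad, forces in N, time in s.
With the tool pointing down it reaches from about 0.275 to 0.75 m from the base axis. Payload 10.2 kg.
Tool frame: the origin (TCP) lies midway between the tips of the shut fingers; the grasp point (between the pads) lies behind it (arm.tcp_to_grasp is the z of the grasp point in the tool frame, in m); z points along the fingers, y is the line along which they close (so a half turn about z gives the same grasp; the last joint's range is limited). The gripper opens to 88 mm and grips with 3 to 60 N. Pads are 18 mm wide; open, the fingers measure 123 mm over their backs; the gripper's body (75 mm by 187 mm) begins 45 mm behind the grasp point.
Start: joints at [0.903, 0.313, 1.498, -0, 1.331, -0.223], TCP at [0.226, 0.474, 0.239] pointing down, gripper open.
Joint ranges: [-2.94, 2.94], [-0.97, 2.17], [0.19, 2.56], [-1.23, 4.37], [0.02, 3.11], [-2.88, 2.88]. Speed limits (rad/s): [2.39, 2.39, 3.01, 3.14, 3.14, 3.14].

INTERFACE

Orientations are given as a unit quaternion [w, x, y, z].
In Python, from bench import arm gives the robot as it stands.
- The arm moves only by the tool servo_tool, never from a script. Its argument "steps" is a list of rows, each an object of numbers: "dx", "dy", "dz": the shift along the world's x, y, z in mm; "spin": the turn about the world's z in degrees; "fingers": the opening, from -1 (shut) to 1 (fully open). In form: [{"dx": .., "dy": .., "dz": .., "spin": .., "fingers": ..}, ...]. A call has 1 to 8 rows; each row shifts and turns the commanded pose from where the row before left it; what a row does not reach is not made up. A row lasts 1/12 s, in which the tool goes at most 41.7 mm and 7.16 degrees, less where a joint would pass 70% of its speed; a pose out of reach is approached as far as the arm can. A call is refused whole if a number of a shift passes 41.7 or a number of a turn 7.16, either way. A call with a gripper value outside its range is refused whole. The fingers move at their own pace and stop on an object; "force" is the grip in N (left out, the last holds). Time passes only in rows, so rows that do not move let the fingers close. It gives the time, the measured TCP pose, the force, the opening and the grip force at its end, in the units of the state.
- arm.sense(): the state, without advancing time (a new reading comes with each control period).
- arm.grab_frame(name): name is "scene" or "top" or "wrist"; returns the picture (480x640x3 uint8, red, green, blue); there is no depth.
- arm.calibration(name): a dict with "vfov" (degrees; the focal length in pixels is half the picture's height over the tangent of half this angle, whatever the lens; pixels are square), "cx", "cy" (the principal point, pixels), "dist_coeffs" ([k1, k2, p1, p2, k3] as OpenCV has them; the pictures are not rectified), "cam_to_world" (4x4, takes a point from camera to world coordinates); the wrist camera has in their place "tool_from_camera" (4x4, takes a point from camera to tool coordinates, whose origin is the TCP and whose axes are the flange's). Camera axes: x right, y down, z forward; pixel columns grow to the right and rows downward; lengths in m; the calibration is good to about 2 mm. A picture is of the moment at which its call begins: read the wrist's pose just before it. calibration takes no time and is no camera call.
- arm.close_job(): hands the job in; it is judged then, once.
Trained networks look in the newest picture that a camera, given by its name, has taken for a name from the list of things; names that differ only in an ending like _2 or _b are one class to them, and where a whole thing is asked for, a point or a joint stands for the part that bears it (a point fixed in the world has none). Each returns a list of dicts, best first, with "confidence" (0 to 1); they miss things now and then, are a little off and sometimes report something else, mostly with a low value. They report only what shows in the picture. A call takes as long as a camera call. They do not tell look-alikes from the thing itself.
- arm.look_for(camera, name): "xy" ([column, row] as shares, 0 to 1, of the picture: columns of its width, rows of its height, amid what is visible of it).
The state is a dict: "time": time; "qpos": joint angles; "joint_velocities": joint speeds; "effort": joint torques, N m; "tool_pos": TCP position; "eef_rot": TCP orientation; "contact_force": force on the tool from outside, world axes, zero at the start; "wrist_torque": the same for the moment, N m; "opening": opening from 0.0 (shut) to 1.0 (fully open); "finger_force": force on a finger pad.
Only numpy, scipy, OpenCV 4.12 (cv2) and the standard library are available. Lean on these libraries where they do the work, as an engineer would, in place of code of your own. Each camera call takes 0.05 s, during which the arm holds its last target. There are 200 camera calls.

TASK

Close the steel drinks jug: lift its lid out of the drying rack, lay it gently on the counter flat with its grip upward and let go of it, then take it again by the grip and fit it on the jug, its two lugs passing through the notches of the collar. Press it down against the spring, turn it a quarter turn clockwise (seen from above) until it stops, ease off so that it springs up into its locking seat, and let go. Leave the glasses and the mug standing where they are.

Things in the scene. Friction and masses are not known exactly. Their poses are not given: they have to be found in the camera images.
- lid_center (a point): Centre of the loose white plastic lid (0.14 kg, +-35 %), half-way up its 55 mm. z points out of the grip side, x along the bar grip and the lugs; a half turn about z changes nothing. Bar grip on top: 60 mm long (x), 14 mm thick (y), 1.5 to 27.5 mm along z from here. At the start the lid stands on edge in the rack, z and x level, z pointing along the rack's x, away from the robot.
- lid_disc (a point): Centre of the lid's round disc (110 mm diameter, 12 mm thick), 4.5 mm below lid_center along the lid's z; same axes. Standing in the rack, the disc can be taken by its top edge, 55 mm above this point; the margin between edge and neck is 27 mm. Leaned 45 degrees, grip side up, with the disc's lower edge on the counter, the lid drops flat by itself when let go.
- lid_foot (a point): Centre of the lid's underside, 27.5 mm below lid_center along the lid's z; same axes. The neck (56 mm diameter) rises 17 mm from here to the disc. At its foot two lugs stick out along +x and -x to 37.5 mm from the axis, 12 mm wide and 6 mm high. Lying flat, grip up, the lid rests on this foot.
- rack: Fixed drying rack: white base 100 x 130 x 8 mm (x, y, z); two pairs of wires, 50 mm high, at y = +-46 mm make the narrow slot along y in which the lid stands, its top edge 119 mm above the counter. Origin: centre of the underside, on the counter; x square to the slot, away from the robot. Rack and jug may swap sides; the counter between them is clear for about 200 mm or more.
- jug: Fixed insulated steel jug, 150 mm in diameter, tap at -x, black handle at +x (each reaching 120 mm from the axis, below the top). Origin: centre of its underside, on the counter; z up. The line of the collar's notches runs along the jug's y axis but off by up to 0.3 rad either way: this angle is not measured, it must be seen from above or felt. Locked, the lid's bar lies along x, off likewise.
- jug_mouth (a point): Centre of the top face of the jug's grey collar (103 mm outer diameter), 185 mm up; jug's axes. Opening 62 mm in diameter, with two opposite notches 18 mm wide, out to 41 mm, for the lugs (they pass within 0.07 rad). lid_foot rests 0 mm above this point off the notches; in them, on the pad, 4 to 6 mm below; it can turn 14 to 17 mm below (17: disc on collar); locked it is 10.5 mm below.
- pad (a joint): Sprung rubber pad in the jug's throat: how far it is pressed down (m), 0 when free, 0.9 N per mm, about 12 N when the lid is pressed fully home (0.013). Fully pressed, the lid turns clockwise seen from above, to a stop 1.6 to 1.7 rad on; the other way is blocked. Eased off there, the pad lifts it 3.5 mm or more into a recess that holds it: locked, pad at about 0.0065.
- glass_a_center (a point): Bystander: loose drinking glass, 64 mm in diameter, 105 mm high; the point is its centre, half-way up.
- glass_b_center (a point): Bystander: a second such glass; its centre, half-way up.
- mug_center (a point): Bystander: loose white mug, 76 mm in diameter, 85 mm high, with a handle; its centre, half-way up.
Mind the look-alikes: they are no part of the job. What is shaped like the part that bears lid_center but blue or purple is not meant.

How it is judged:
On the way, in this order (a step that is already met when the one before it is completed fails the run):
1. the lid lies flat on the counter, grip upward, let go (angle between lid_center's own z axis and vertical below 0.1 rad and height (world z) of lid_center below 0.034 m and contact force between lid and the fingers below 0.05 N), for 0.2 s.
2. the lid is on the jug, lugs through the notches, pressed down against the spring (z of lid_foot in the frame of jug_mouth below -0.0125 m and horizontal distance between lid_center and jug below 0.005 m), for 0.05 s.
At the end, for the whole second after the job is handed in: The lid sits level (within 0.07 rad) and centred (within 5 mm) on the jug, turned the quarter turn (its bar within 0.55 rad of the jug's x axis, which allows for the collar's angle), sprung up into the locking seat (lid_foot 8 to 12.5 mm below jug_mouth), at rest (z of lid_foot in the frame of jug_mouth between -0.0125 and -0.008 m and horizontal distance between lid_center and jug below 0.005 m and angle between lid_center's own z axis and vertical below 0.07 rad and angle between the x axis of lid_center and the x axis of jug, either way round below 0.55 rad and linear speed of lid below 0.02 m/s); the robot touches nothing.
It fails at once if a drinking glass is shoved or knocked over (distance of glass_a_center from where it was at the start of the episode above 0.03 m or angle between glass_a_center's own z axis and vertical above 0.5 rad).
It fails at once if a drinking glass is shoved or knocked over (distance of glass_b_center from where it was at the start of the episode above 0.03 m or angle between glass_b_center's own z axis and vertical above 0.5 rad).
It fails at once if the mug is shoved or knocked over (distance of mug_center from where it was at the start of the episode above 0.03 m or angle between mug_center's own z axis and vertical above 0.5 rad).
It fails at once if the lid is dropped or flung (moving faster than 1 m/s while the fingers do not touch it) (linear speed of lid above 1 m/s and contact force between lid and the fingers below 0.05 N).
It also fails if it takes over 72 s, if anything falls off the work surface, if the arm or the gripper's body presses on something with over 40 N, if the wrist force passes 120 N, or if a joint passes its speed limit or range.

## Working session

There is one attempt and no reset: what is moved stays moved. The work goes in short steps, Python scripts to look and compute and a tool call to move; the robot and the scene stay as the last step left them, time stands still between calls to the robot, and variables do not carry over. Pictures are saved under pics/ and viewed, at most 10 in all, crops included, and the job is handed in when it is done.

Besides the shell and the picture viewer there is one more tool, called after "Emit:" by a JSON object that holds its "name" and its "arguments". servo_tool: Moves the arm, as the interface text tells. Its arguments: {"type":"object","properties":{"steps":{"type":"array","items":{"type":"object","properties":{"dx":{"type":"number"},"dy":{"type":"number"},"dz":{"type":"number"},"spin":{"type":"number"},"fingers":{"type":"number"}}}},"force":{"type":"number"}},"required":["steps"]}

```bash
mkdir -p pics; ls
cat > h.py <<'E'
import numpy as np, cv2
from bench import arm
from scipy.spatial.transform import Rotation as R
def cam(n):
    c=arm.calibration(n); f=240/np.tan(np.radians(c['vfov'])/2)
    K=np.array([[f,0,c['cx']],[0,f,c['cy']],[0,0,1]]); d=np.array(c['dist_coeffs'],float)
    if 'cam_to_world' in c: T=np.array(c['cam_to_world'])
    else:
        s=arm.sense(); q=s['eef_rot']; W=np.eye(4); W[:3,:3]=R.from_quat([q[1],q[2],q[3],q[0]]).as_matrix(); W[:3,3]=s['tool_pos']
        T=W@np.array(c['tool_from_camera'])
    return K,d,T
def ray(C,px):
    K,d,T=C; p=cv2.undistortPoints(np.array([[px]],float),K,d)[0,0]
    v=T[:3,:3]@np.array([p[0],p[1],1]); return T[:3,3],v/np.linalg.norm(v)
def atz(C,px,z):
    o,v=ray(C,px); return o+v*(z-o[2])/v[2]
def tri(rs):
    A=0;b=0
    for o,v in rs:
        P=np.eye(3)-np.outer(v,v); A=A+P; b=b+P@o
    x=np.linalg.solve(A,b); return x,[np.linalg.norm((np.eye(3)-np.outer(v,v))@(x-o)) for o,v in rs]
def proj(C,p):
    K,d,T=C; Ti=np.linalg.inv(T); r,_=cv2.Rodrigues(Ti[:3,:3]); return cv2.projectPoints(np.array(p,float).reshape(-1,1,3),r,Ti[:3,3],K,d)[0][:,0]
def snap(n,fn):
    C=cam(n); im=arm.grab_frame(n); cv2.imwrite('pics/'+fn,im[:,:,::-1]); return C,im
E
python3 - <<'E'
from h import *
ims=[]
Cs={}
for n in('scene','top'):
    C,im=snap(n,n+'0.png'); Cs[n]=C
    for t in ['lid_center','rack','jug','jug_mouth','glass_a_center','mug_center','lid_foot']:
        try:
            for r in arm.look_for(n,t)[:3]:
                px=[r['xy'][0]*640,r['xy'][1]*480]; print(n,t,np.round(px),round(r['confidence'],2),np.round(atz(C,px,0.06),3))
        except Exception as e: print(n,t,e)
    print(n,np.round(C[2],3).tolist())
print(arm.tcp_to_grasp,arm.sense())
E
```

```text
pics
scene lid_center [162. 338.] 0.87 [ 0.48  -0.373  0.06 ]
scene lid_center [228. 302.] 0.86 [ 0.529 -0.195  0.06 ]
scene lid_center [199. 390.] 0.73 [ 0.647 -0.401  0.06 ]
scene rack [235. 325.] 0.68 [ 0.59  -0.229  0.06 ]
scene jug [315. 204.] 0.73 [0.483 0.204 0.06 ]
scene jug [317. 177.] 0.44 [0.415 0.29  0.06 ]
scene jug_mouth [313. 210.] 0.79 [0.492 0.182 0.06 ]
scene glass_a_center [316. 178.] 0.72 [0.416 0.287 0.06 ]
scene glass_a_center [352. 275.] 0.66 [0.719 0.079 0.06 ]
scene mug_center [362. 150.] 0.8 [0.448 0.478 0.06 ]
scene mug_center [314. 210.] 0.32 [0.495 0.186 0.06 ]
scene lid_foot [162. 343.] 0.73 [ 0.492 -0.381  0.06 ]
scene lid_foot [200. 390.] 0.71 [ 0.649 -0.4    0.06 ]
scene lid_foot [230. 306.] 0.65 [ 0.541 -0.2    0.06 ]
scene [[0.758, 0.531, -0.379, 1.106], [0.652, -0.611, 0.448, -0.544], [0.006, -0.587, -0.81, 1.188], [0.0, 0.0, 0.0, 1.0]]
top lid_center [423. 278.] 0.94 [ 0.535 -0.21   0.06 ]
top lid_center [499. 232.] 0.78 [ 0.644 -0.396  0.06 ]
top lid_center [492. 299.] 0.69 [ 0.482 -0.372  0.06 ]
top rack [413. 288.] 0.92 [ 0.51  -0.186  0.06 ]
t
[... 492 characters left out ...]
ime': 0.8, 'qpos': array([ 9.02586545e-01,  3.12874501e-01,  1.49772453e+00,  1.69662988e-05,
        1.33101122e+00, -2.23424088e-01]), 'joint_velocities': array([-0.00121921, -0.00182836, -0.00056175, -0.00037649,  0.00169476,
       -0.00148436]), 'effort': array([-8.31055058e-04, -4.02097678e+01, -2.52404916e+01,  6.94400375e-02,
        3.20173369e-02, -1.55534440e-05]), 'tool_pos': array([0.22590368, 0.47390538, 0.23872399]), 'eef_rot': array([-1.12288193e-05,  2.20566135e-01,  9.75372021e-01, -4.38520601e-06]), 'contact_force': array([-0.14227585,  0.33627096, -0.56483731]), 'wrist_torque': array([0.07282032, 0.07731753, 0.02352655]), 'finger_force': 0.0, 'opening': 1.002037009969378}
```

View pics/scene0.png

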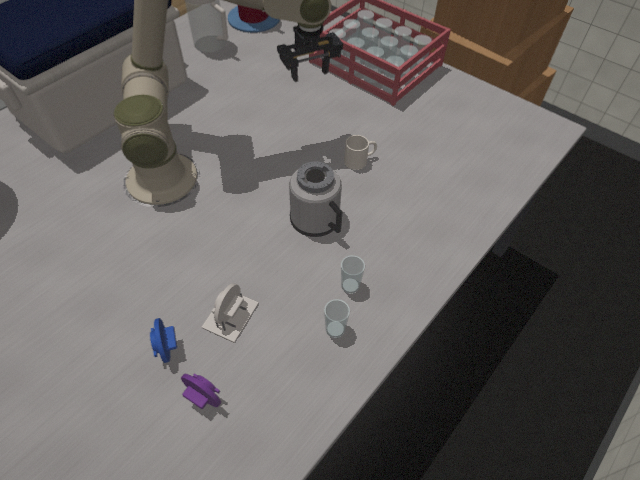

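View pics/top0.png

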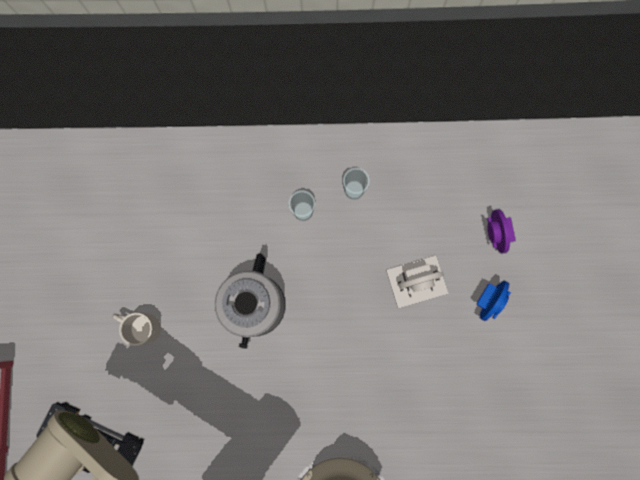

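The scene shows the white lid standing in the white rack at scene (228,302) and top (421,278). The look-alikes are blue (top 490,300) and purple (top 500,231), both outside the rack. The jug is at top (250,303), the glasses at (303,205) and (355,183), and the mug at (136,329). The lid meant is the white one in the rack. I'll confirm that in a crop and measure it.

Run:
```python
from h import *
T=cam('top');S=cam('scene')
for n,a,b in [('lid',(421,278),(228,303)),('jugmouth',(247,302),(317,176)),('glassa',(303,205),(352,275)),('glassb',(355,183),(336,319)),('mug',(137,329),(358,152))]:
    x,e=tri([ray(T,a),ray(S,b)]); print(n,np.round(x,3),np.round(e,4))
im=cv2.imread('pics/top0.png')
c=cv2.resize(im[240:325,375:525],None,fx=5,fy=5,interpolation=cv2.INTER_CUBIC); cv2.imwrite('pics/crop1.png',c)
print(np.round(arm.calibration('wrist')['tool_from_camera'],3).tolist(),arm.calibration('wrist')['vfov'])
```

```text
lid [ 0.535 -0.203  0.071] [0.0017 0.0017]
jugmouth [0.484 0.201 0.181] [0.0046 0.0046]
glassa [0.719 0.076 0.062] [0.0015 0.0015]
glassb [ 0.771 -0.053  0.062] [0.0003 0.0003]
mug [0.427 0.484 0.035] [0.0021 0.0021]
[[0.0, -0.946, -0.323, 0.085], [1.0, 0.0, 0.0, 0.001], [-0.0, -0.323, 0.946, -0.145], [0.0, 0.0, 0.0, 1.0]] 58.461853279111985
```

View pics/crop1.png

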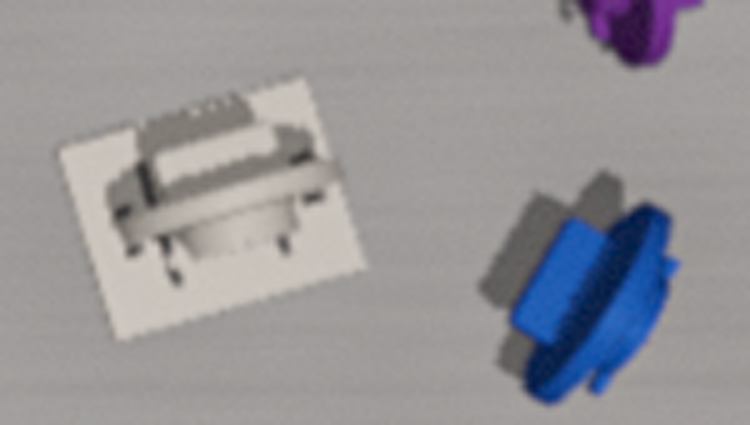

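The crop confirms it: the white lid is in the rack, its bar grip up-image (away from the robot) and its neck towards the robot. Blue and purple are look-alikes. Next I get the rack's yaw and the spin needed.

Run:
```python
from h import *
T=cam('top')
P=[atz(T,(x/5+375-.4,y/5+240-.4),0.008)[:2] for x,y in [(60,150),(305,78),(367,267),(120,340)]]
P=np.array(P);print(P.round(4),P.mean(0).round(4))
print('y-edges',[np.degrees(np.arctan2(*(a-b)[::-1])).round(1) for a,b in((P[0],P[1]),(P[3],P[2]))],'x-edges',[np.degrees(np.arctan2(*(a-b)[::-1])).round(1) for a,b in((P[0],P[3]),(P[1],P[2]))], np.linalg.norm(P[0]-P[1]),np.linalg.norm(P[0]-P[3]))
# top edge of disc z .119: ends in crop
e=[atz(T,(x/5+375-.4,y/5+240-.4),0.064) for x,y in [(125,225),(340,168)]];print(np.round(e,4))
```

```text
[[ 0.5607 -0.1298]
 [ 0.5946 -0.253 ]
 [ 0.5    -0.2795]
 [ 0.4659 -0.1564]] [ 0.5303 -0.2047]
y-edges [np.float64(105.4), np.float64(105.5)] x-edges [np.float64(15.7), np.float64(15.7)] 0.12771158197094204 0.09839339731211288
[[ 0.5195 -0.1538  0.064 ]
 [ 0.5452 -0.2572  0.064 ]]
```

Emit:
{"name": "servo_tool", "arguments": {"steps": [{"dz": 20,"dx": 15,"dy": -30,"spin": -7},{"dx": 15,"dy": -36,"dz": 10,"spin": -7},{"dx": 15,"dy": -36,"spin": -7},{"dx": 15,"dy": -36,"spin": -7},{"dx": 15,"dy": -36,"spin": -7},{"dx": 15,"dy": -36,"spin": -7},{"dx": 15,"dy": -36,"spin": -7},{"dx": 15,"dy": -36}]}}

```text
invalid input at $.steps[0]: expected keys dx, dy, dz, spin, fingers
```

Emit:
{"name": "servo_tool", "arguments": {"steps": [{"dz": 20,"dx": 15,"dy": -30,"spin": -7,"fingers": 1},{"dx": 15,"dy": -36,"dz": 10,"spin": -7,"fingers": 1},{"dx": 15,"dy": -36,"dz": 0,"spin": -7,"fingers": 1},{"dx": 15,"dy": -36,"dz": 0,"spin": -7,"fingers": 1},{"dx": 15,"dy": -36,"dz": 0,"spin": -7,"fingers": 1},{"dx": 15,"dy": -36,"dz": 0,"spin": -7,"fingers": 1},{"dx": 15,"dy": -36,"dz": 0,"spin": -7,"fingers": 1},{"dx": 15,"dy": -36,"dz": 0,"spin": 0,"fingers": 1}]}}

```text
time: 1.47
tool_pos: [0.3461, 0.1902, 0.269]
eef_rot: [0.0, 0.608, 0.794, 0.0]
contact_force: [0.7, -0.6, -0.2]
opening: 1.0
finger_force: 0.0
```

Emit:
{"name": "servo_tool", "arguments": {"steps": [{"dx": 22,"dy": -35,"dz": 0,"spin": 0,"fingers": 1},{"dx": 22,"dy": -35,"dz": 0,"spin": 0,"fingers": 1},{"dx": 22,"dy": -35,"dz": 0,"spin": 0,"fingers": 1},{"dx": 22,"dy": -35,"dz": 0,"spin": 0,"fingers": 1},{"dx": 22,"dy": -35,"dz": 0,"spin": 0,"fingers": 1},{"dx": 22,"dy": -35,"dz": 0,"spin": 0,"fingers": 1},{"dx": 22,"dy": -35,"dz": 0,"spin": 0,"fingers": 1},{"dx": 22,"dy": -35,"dz": 0,"spin": 0,"fingers": 1}]}}

```text
time: 2.13
tool_pos: [0.5226, -0.0902, 0.2687]
eef_rot: [0.0, 0.605, 0.796, 0.0]
contact_force: [0.8, 0.4, 0.4]
opening: 1.001
finger_force: 0.0
```

Run:
```python
from h import *
C,im=snap('wrist','w1.png')
for t in['lid_center','rack','lid_disc']:
    for r in arm.look_for('wrist',t)[:2]:
        px=[r['xy'][0]*640,r['xy'][1]*480]; print(t,np.round(px),r['confidence'],atz(C,px,.064).round(3))
print(proj(C,[[.530,-.205,.064],[.530,-.205,.119],[.5607,-.1298,.008],[.5946,-.253,.008],[.5,-.2795,.008],[.4659,-.1564,.008]]).round())
print(arm.sense()['qpos'].round(2))
```

```text
lid_center [217. 455.] 0.89 [ 0.484 -0.387  0.064]
lid_center [354. 465.] 0.77 [ 0.63  -0.36   0.064]
rack [313. 268.] 0.74 [ 0.528 -0.149  0.064]
lid_disc [303. 320.] 0.92 [ 0.532 -0.202  0.064]
lid_disc [358. 463.] 0.76 [ 0.633 -0.357  0.064]
[[300. 323.]
 [296. 357.]
 [351. 237.]
 [349. 348.]
 [260. 348.]
 [253. 238.]]
[-0.39  0.3   1.43  0.    1.41 -0.66]
```

View pics/w1.png

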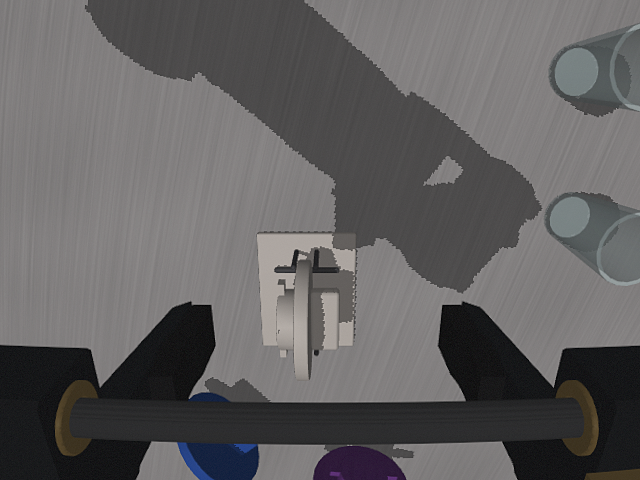

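The wrist view shows the white lid's disc edge-on at column ~302, rows 255–380. The neck is on the left (towards the robot) and the bar on the right. Both look-alikes are farther back, at (220,435) and (358,465).

Run:
```python
from h import *
C=cam('wrist');s=arm.sense();S=cam('scene');T=cam('top')
a=np.radians(15.5);u=np.array([np.cos(a),np.sin(a)]);v=np.array([-u[1],u[0]])
for px,z in [((302,357),.119),((302,375),.119),((302,320),.1),((304,270),.064)]:
    p=atz(C,px,z);d=p[:2]-s['tool_pos'][:2];print(px,p.round(4),'along closing',(d@u).round(4),'along toolx',(d@v).round(4))
# top-cam disc top edge mid: crop (233,195)
for px in [(233/5+374.6,195/5+239.6)]: print(atz(T,px,.119).round(4))
```

```text
(302, 357) [ 0.5338 -0.2018  0.119 ] along closing -0.0188 along toolx -0.1124
(302, 375) [ 0.5381 -0.2187  0.119 ] along closing -0.0192 along toolx -0.1297
(302, 320) [ 0.5271 -0.1797  0.1   ] along closing -0.0193 along toolx -0.0893
(304, 270) [ 0.5196 -0.151   0.064 ] along closing -0.0189 along toolx -0.0596
[ 0.5294 -0.1968  0.119 ]
```

Emit:
{"name": "servo_tool", "arguments": {"steps": [{"dx": 4,"dy": -38,"dz": -15,"spin": 0,"fingers": 1},{"dx": 4,"dy": -38,"dz": -20,"spin": 0,"fingers": 1},{"dx": 2,"dy": -37,"dz": -20,"spin": 0,"fingers": 0.3},{"dx": 0,"dy": 0,"dz": -15,"spin": 0,"fingers": 0.3},{"dx": 0,"dy": 0,"dz": 0,"spin": 0,"fingers": 0.3},{"dx": 0,"dy": 0,"dz": 0,"spin": 0,"fingers": 0.3}]}}

```text
time: 2.83
tool_pos: [0.5315, -0.198, 0.2]
eef_rot: [-0.0, 0.605, 0.796, 0.0]
contact_force: [1.1, -0.1, 0.9]
opening: 0.721
finger_force: 0.0
```

Run:
```python
from h import *
C,im=snap('wrist','w2.png'); s=arm.sense(); print(s['tool_pos'],s['opening'])
cv2.imwrite('pics/w2c.png',im[120:,120:520,::-1])
print(proj(C,[[.533,-.203,.119],s['tool_pos']]).round())
```

```text
[ 0.53199503 -0.19800604  0.2009388 ] 0.674719361356291
[[325. 265.]
 [326. 332.]]
```

View pics/w2c.png

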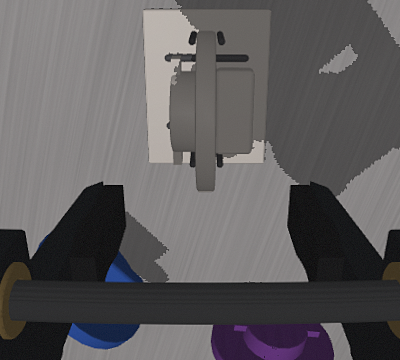

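The disc sits at column ~325, between the fingers (midpoint ~326). I'm descending onto the top edge.

Emit:
{"name": "servo_tool", "arguments": {"force": 15, "steps": [{"dx": 1,"dy": -4,"dz": -36,"spin": 0,"fingers": 0.3},{"dx": 0,"dy": 0,"dz": -36,"spin": 0,"fingers": 0.3},{"dx": 0,"dy": 0,"dz": -30,"spin": 0,"fingers": 0.0},{"dx": 0,"dy": 0,"dz": 0,"spin": 0,"fingers": -0.6},{"dx": 0,"dy": 0,"dz": 0,"spin": 0,"fingers": -1},{"dx": 0,"dy": 0,"dz": 0,"spin": 0,"fingers": -1},{"dx": 0,"dy": 0,"dz": 0,"spin": 0,"fingers": -1},{"dx": 0,"dy": 0,"dz": 0,"spin": 0,"fingers": -1}]}}

```text
time: 3.55
tool_pos: [0.5336, -0.2036, 0.0997]
eef_rot: [0.002, 0.605, 0.796, 0.0]
contact_force: [-0.0, 0.4, -0.6]
opening: 0.219
finger_force: 0.0
```

Emit:
{"name": "servo_tool", "arguments": {"steps": [{"dx": 0,"dy": 0,"dz": 0,"spin": 0,"fingers": -1},{"dx": 0,"dy": 0,"dz": 0,"spin": 0,"fingers": -1},{"dx": 0,"dy": 0,"dz": 0,"spin": 0,"fingers": -1}]}}

```text
time: 3.8
tool_pos: [0.5333, -0.2037, 0.0988]
eef_rot: [0.001, 0.605, 0.796, 0.0]
contact_force: [-0.9, 1.3, 7.1]
opening: 0.133
finger_force: 15.0
```

Emit:
{"name": "servo_tool", "arguments": {"steps": [{"dx": 0,"dy": 0,"dz": 15,"spin": 0,"fingers": -1},{"dx": 0,"dy": 0,"dz": 30,"spin": 0,"fingers": -1},{"dx": 0,"dy": 0,"dz": 30,"spin": 0,"fingers": -1},{"dx": 0,"dy": 34,"dz": 10,"spin": 0,"fingers": -1},{"dx": 0,"dy": 40,"dz": 0,"spin": 0,"fingers": -1},{"dx": 0,"dy": 40,"dz": 0,"spin": 0,"fingers": -1},{"dx": 0,"dy": 40,"dz": 0,"spin": 0,"fingers": -1},{"dx": 0,"dy": 40,"dz": 0,"spin": 0,"fingers": -1}]}}

```text
time: 4.47
tool_pos: [0.5322, -0.0077, 0.1827]
eef_rot: [-0.0, 0.605, 0.796, -0.0]
contact_force: [1.1, -0.6, -1.3]
opening: 0.134
finger_force: 15.0
```

Emit:
{"name": "servo_tool", "arguments": {"steps": [{"dx": 0,"dy": 0,"dz": -30,"spin": 0,"fingers": -1},{"dx": 0,"dy": 0,"dz": -30,"spin": 0,"fingers": -1},{"dx": 0,"dy": 0,"dz": -18,"spin": 0,"fingers": -1},{"dx": 0,"dy": 0,"dz": -5,"spin": 0,"fingers": -1},{"dx": 0,"dy": 0,"dz": 0,"spin": 0,"fingers": -1}]}}

```text
time: 4.88
tool_pos: [0.5322, -0.0093, 0.0987]
eef_rot: [-0.001, 0.605, 0.796, -0.001]
contact_force: [0.3, -0.2, -1.3]
opening: 0.137
finger_force: 15.0
```

Emit:
{"name": "servo_tool", "arguments": {"steps": [{"dx": 0,"dy": 0,"dz": -4,"spin": 0,"fingers": -1},{"dx": 0,"dy": 0,"dz": -3,"spin": 0,"fingers": -1},{"dx": 0,"dy": 0,"dz": 0,"spin": 0,"fingers": -1}]}}

```text
time: 5.13
tool_pos: [0.533, -0.0096, 0.093]
eef_rot: [0.0, 0.605, 0.796, 0.0]
contact_force: [0.6, -0.1, -1.8]
opening: 0.134
finger_force: 15.0
```

Emit:
{"name": "servo_tool", "arguments": {"steps": [{"dx": 0,"dy": 0,"dz": -2,"spin": 0,"fingers": -1},{"dx": 0,"dy": 0,"dz": 0,"spin": 0,"fingers": -1}]}}

```text
time: 5.3
tool_pos: [0.5328, -0.0095, 0.0908]
eef_rot: [0.0, 0.605, 0.796, 0.0]
contact_force: [0.0, 0.4, -1.1]
opening: 0.136
finger_force: 15.0
```

Emit:
{"name": "servo_tool", "arguments": {"steps": [{"dx": 0,"dy": 0,"dz": -2,"spin": 0,"fingers": -1},{"dx": 0,"dy": 0,"dz": 0,"spin": 0,"fingers": -1}]}}

```text
time: 5.47
tool_pos: [0.5337, -0.0097, 0.0899]
eef_rot: [0.001, 0.605, 0.796, 0.001]
contact_force: [-0.5, 0.8, 7.2]
opening: 0.137
finger_force: 15.0
```

Emit:
{"name": "servo_tool", "arguments": {"steps": [{"dx": 0,"dy": 0,"dz": 0,"spin": 0,"fingers": -0.36},{"dx": 0,"dy": 0,"dz": 0,"spin": 0,"fingers": -0.36},{"dx": 0,"dy": 0,"dz": 0,"spin": 0,"fingers": -0.36},{"dx": 0,"dy": 0,"dz": 10,"spin": 0,"fingers": -0.36},{"dx": 0,"dy": 0,"dz": 0,"spin": 0,"fingers": -0.36}]}}

```text
time: 5.88
tool_pos: [0.5334, -0.0095, 0.1002]
eef_rot: [0.001, 0.605, 0.796, 0.0]
contact_force: [-0.1, 0.4, 0.3]
opening: 0.321
finger_force: 0.0
```

Run:
```python
from h import *
C,im=snap('wrist','w3.png'); s=arm.sense(); print(s['tool_pos'],s['opening'],s['contact_force'])
C2,i2=snap('scene','s3.png')
cv2.imwrite('pics/c3.png',np.hstack([im[100:,170:470],cv2.resize(i2[150:340,220:370],(300,380))])[:,:,::-1])
```

```text
[ 0.53331006 -0.00951308  0.09967206] 0.31783418944667247 [0.18925622 0.30710335 0.05780951]
```

View pics/c3.png

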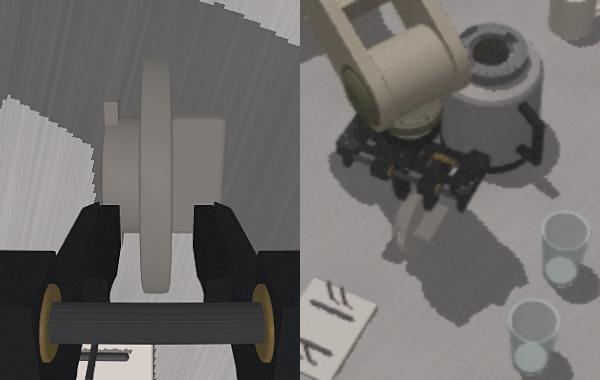

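The lid stands free on its edge between the open fingers, neck on the robot side (crop left) and bar on the right. I'll lean it towards the robot inside the fingers.

Emit:
{"name": "servo_tool", "arguments": {"steps": [{"dx": -9.6,"dy": -2.7,"dz": -2,"spin": 0,"fingers": -0.36},{"dx": -9.6,"dy": -2.7,"dz": -2,"spin": 0,"fingers": -0.36},{"dx": -8.7,"dy": -2.4,"dz": -3,"spin": 0,"fingers": -0.36},{"dx": -8.7,"dy": -2.4,"dz": -3,"spin": 0,"fingers": -0.36},{"dx": -8.2,"dy": -2.3,"dz": -5,"spin": 0,"fingers": -0.36},{"dx": -8.2,"dy": -2.3,"dz": -5,"spin": 0,"fingers": -0.36}]}}

```text
time: 6.48
tool_pos: [0.4793, -0.0243, 0.0784]
eef_rot: [-0.0, 0.605, 0.796, -0.0]
contact_force: [-0.7, -0.4, -0.7]
opening: 0.322
finger_force: 0.2
```

Run:
```python
from h import *
C,im=snap('wrist','w4.png'); s=arm.sense(); print(s['tool_pos'],s['opening'],s['contact_force'])
C2,i2=snap('scene','s4.png')
cv2.imwrite('pics/c4.png',np.hstack([im[100:,170:470],cv2.resize(i2[150:340,220:370],(300,380))])[:,:,::-1])
```

```text
[ 0.47756703 -0.02427346  0.07738363] 0.3208964222706994 [ 0.37777578 -0.64298781 -1.40405424]
```

View pics/c4.png

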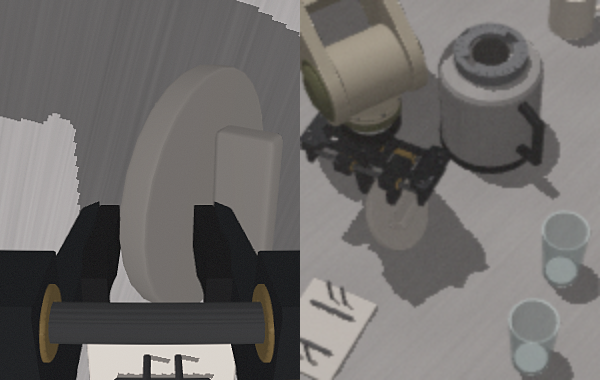

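The lid leans about 35°, grip side up, resting on the robot-side finger. I continue to 45°, then spread the fingers away from under it and lift off.

Emit:
{"name": "servo_tool", "arguments": {"steps": [{"dx": -7.2,"dy": -2,"dz": -4,"spin": 0,"fingers": -0.36},{"dx": -7.2,"dy": -2,"dz": -4,"spin": 0,"fingers": -0.36},{"dx": 0,"dy": 0,"dz": 0,"spin": 0,"fingers": -0.36},{"dx": -8,"dy": -2.2,"dz": 0,"spin": 0,"fingers": 0.0},{"dx": -8,"dy": -2.2,"dz": 0,"spin": 0,"fingers": 0.4},{"dx": -6,"dy": -1.5,"dz": 0,"spin": 0,"fingers": 0.6},{"dx": 0,"dy": 0,"dz": 0,"spin": 0,"fingers": 0.6},{"dx": 0,"dy": 0,"dz": 0,"spin": 0,"fingers": 0.6}]}}

```text
time: 7.25
tool_pos: [0.4433, -0.0343, 0.0709]
eef_rot: [0.0, 0.605, 0.796, 0.0]
contact_force: [0.6, 0.2, -0.2]
opening: 0.671
finger_force: 0.0
```

Emit:
{"name": "servo_tool", "arguments": {"steps": [{"dx": 0,"dy": 0,"dz": 40,"spin": 0,"fingers": 0.6},{"dx": 0,"dy": 0,"dz": 40,"spin": 0,"fingers": 0.6},{"dx": 0,"dy": 0,"dz": 40,"spin": 0,"fingers": 0.6},{"dx": 0,"dy": 0,"dz": 0,"spin": 0,"fingers": 0.6}]}}

```text
time: 7.58
tool_pos: [0.4463, -0.0349, 0.1974]
eef_rot: [0.006, 0.605, 0.796, 0.002]
contact_force: [-0.1, 0.2, 0.1]
opening: 0.801
finger_force: 0.0
```

Run:
```python
from h import *
C,im=snap('wrist','w5.png'); s=arm.sense(); print(s['tool_pos'],s['opening'],s['contact_force'])
W=C
for c in ('wrist',):
  for t in('lid_center','lid_disc'):
    for r in arm.look_for(c,t)[:3]:
        px=[r['xy'][0]*640,r['xy'][1]*480]; print(c,t,np.round(px),round(r['confidence'],2),atz(C,px,.0275).round(3))
C2,i2=snap('scene','s5.png')
cv2.imwrite('pics/c5.png',np.hstack([im[:,120:520],cv2.resize(i2[150:340,220:370],(379,480))])[:,:,::-1])
```

```text
[ 0.44511152 -0.03455456  0.19393999] 0.7972929032000854 [-0.55459146 -0.29130676 -1.68069774]
wrist lid_center [348. 199.] 0.68 [ 0.462 -0.019  0.028]
wrist lid_disc [350. 201.] 0.93 [ 0.463 -0.02   0.028]
```

View pics/c5.png

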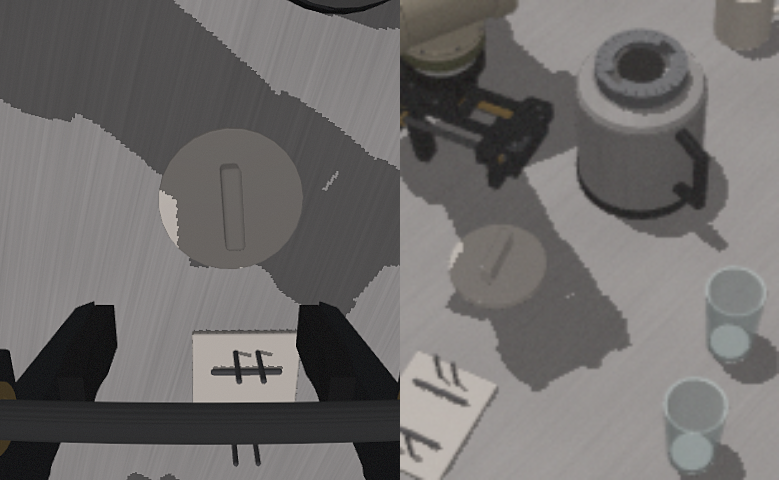

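The lid lies flat with its grip upward, centred near wrist pixel (350,199). The bar runs from about (349,165) to (355,250).

Run:
```python
from h import *
C=cam('wrist');s=arm.sense();print(s['tool_pos'].round(4),s['eef_rot'])
im=cv2.imread('pics/w5.png')
a,b=[atz(C,p,.055) for p in((349,166),(355,249))];print(a.round(4),b.round(4),((a+b)/2).round(4),np.degrees(np.arctan2(*(a-b)[1::-1])),np.linalg.norm(a-b))
# rim circle at z=.029
P=[atz(C,p,.029)[:2] for p in((279,200),(422,200),(351,128),(351,268))];P=np.array(P);print(P.round(4),P[:2].mean(0),P[2:].mean(0),np.linalg.norm(P[0]-P[1]),np.linalg.norm(P[2]-P[3]))
# jug mouth & notches from top
g=cv2.imread('pics/top0.png');cv2.imwrite('pics/jug.png',cv2.resize(g[260:345,205:290],None,fx=7,fy=7,interpolation=cv2.INTER_CUBIC))
```

```text
[ 0.443  -0.0339  0.1896] [-7.83468864e-04  6.05161114e-01  7.96102603e-01 -2.40687088e-04]
[0.4466 0.011  0.055 ] [ 0.4668 -0.0429  0.055 ] [ 0.4567 -0.0159  0.055 ] 110.60254640694536 0.057601437260695845
[[ 0.4068 -0.0299]
 [ 0.5075 -0.0018]
 [ 0.4428  0.0333]
 [ 0.4726 -0.0671]] [ 0.4571181  -0.01581592] [ 0.45772137 -0.01686522] 0.10451715204743109 0.10470557587484113
```

Emit:
{"name": "servo_tool", "arguments": {"steps": [{"dx": 8,"dy": 9,"dz": -30,"spin": 2.5,"fingers": 0},{"dx": 8,"dy": 8.5,"dz": -30,"spin": 2.5,"fingers": 0},{"dx": 0,"dy": 0,"dz": 0,"spin": 0,"fingers": 0},{"dx": 0,"dy": 0,"dz": 0,"spin": 0,"fingers": 0},{"dx": 0,"dy": 0,"dz": 0,"spin": 0,"fingers": 0}]}}

```text
time: 8.2
tool_pos: [0.4594, -0.0169, 0.1312]
eef_rot: [-0.0, 0.57, 0.821, -0.0]
contact_force: [-0.2, -0.2, 0.4]
opening: 0.505
finger_force: 0.0
```

Run:
```python
from h import *
C,im=snap('wrist','w6.png'); s=arm.sense(); print(s['tool_pos'],s['eef_rot'],s['opening'])
g=cv2.GaussianBlur(cv2.cvtColor(im,cv2.COLOR_RGB2GRAY),(3,3),0).astype(int)
print(proj(C,[[.4585,-.0165,.055]]).round())
for r in range(90,330,20):
    print(r,[int(x) for x in g[r,270:390:4]])
```

```text
[ 0.45965058 -0.01706057  0.13171986] [6.72406612e-04 5.70345707e-01 8.21404466e-01 1.59283259e-04] 0.5002571843918274
[[323. 258.]]
90 [90, 90, 90, 92, 91, 89, 90, 92, 91, 89, 91, 89, 90, 90, 90, 92, 90, 88, 91, 87, 87, 86, 88, 88, 90, 88, 89, 90, 90, 88]
110 [88, 93, 90, 91, 89, 91, 89, 90, 90, 90, 90, 90, 90, 92, 91, 88, 91, 89, 88, 86, 88, 88, 90, 88, 89, 89, 92, 88, 87, 90]
130 [91, 91, 89, 90, 89, 91, 91, 90, 90, 89, 91, 91, 91, 89, 90, 90, 87, 87, 89, 90, 89, 89, 89, 90, 92, 89, 87, 91, 86, 88]
150 [90, 89, 90, 91, 90, 90, 89, 88, 91, 90, 90, 89, 90, 91, 86, 88, 88, 91, 89, 90, 90, 89, 92, 88, 87, 93, 87, 89, 90, 90]
170 [90, 90, 89, 90, 88, 94, 106, 115, 116, 115, 115, 115, 115, 115, 115, 115, 115, 115, 115, 114, 115, 114, 116, 115, 104, 92, 89, 90, 90, 89]
190 [114, 115, 114, 114, 114, 114, 114, 114, 114, 114, 115, 114, 114, 114, 114, 114, 114, 115, 114, 114, 114, 115, 114, 114, 115, 114, 114, 114, 114, 114]
210 [114, 114, 114, 115, 114, 114, 114, 114, 114, 114, 114, 115, 103, 92, 92, 92, 92, 92, 104, 114, 114, 114, 114, 114, 114, 113, 114, 114, 114, 114]
230 [114, 113, 114, 114, 113, 113, 113, 114, 114, 114, 114, 115, 100, 112, 113, 113, 113, 113, 99, 114, 114, 114, 114, 113, 113, 113, 113, 113, 113, 114]
250 [113, 113, 113, 113, 113, 113, 114, 114, 114, 113, 114, 113, 96, 111, 113, 113, 113, 112, 98, 114, 113, 113, 114, 113, 113, 113, 113, 113, 113, 113]
270 [113, 113, 113, 114, 114, 113, 113, 114, 113, 113, 113, 114, 96, 111, 113, 113, 113, 111, 101, 113, 113, 113, 113, 113, 114, 113, 113, 113, 113, 113]
290 [114, 113, 113, 114, 113, 113, 113, 114, 113, 113, 113, 113, 96, 112, 113, 113, 113, 110, 105, 113, 113, 113, 113, 113, 113, 113, 113, 113, 113, 113]
310 [157, 132, 113, 113, 113, 113, 113, 113, 114, 113, 113, 136, 143, 111, 113, 113, 113, 108, 111, 114, 113, 113, 113, 113, 113, 113, 113, 113, 114, 20]
```

Emit:
{"name": "servo_tool", "arguments": {"force": 40, "steps": [{"dx": 3,"dy": -1,"dz": -35,"spin": 0,"fingers": 0},{"dx": 0,"dy": 0,"dz": -35,"spin": 0,"fingers": 0},{"dx": 0,"dy": 0,"dz": -25,"spin": 0,"fingers": 0},{"dx": 0,"dy": 0,"dz": 0,"spin": 0,"fingers": 0},{"dx": 0,"dy": 0,"dz": 0,"spin": 0,"fingers": -0.5},{"dx": 0,"dy": 0,"dz": 0,"spin": 0,"fingers": -1},{"dx": 0,"dy": 0,"dz": 0,"spin": 0,"fingers": -1},{"dx": 0,"dy": 0,"dz": 0,"spin": 0,"fingers": -1}]}}

```text
time: 8.92
tool_pos: [0.4632, -0.0179, 0.0372]
eef_rot: [0.001, 0.57, 0.822, 0.0]
contact_force: [0.2, -0.3, -0.0]
opening: 0.218
finger_force: 0.0
```

Emit:
{"name": "servo_tool", "arguments": {"steps": [{"dx": 0,"dy": 0,"dz": 0,"spin": 0,"fingers": -1},{"dx": 0,"dy": 0,"dz": 0,"spin": 0,"fingers": -1}]}}

```text
time: 9.08
tool_pos: [0.4629, -0.0178, 0.0367]
eef_rot: [0.001, 0.57, 0.822, 0.0]
contact_force: [-1.6, -0.1, 7.9]
opening: 0.15
finger_force: 40.0
```

Gripped at 13 mm, which matches the 14 mm bar. Next I raise the lid and bring the wrist camera over the jug mouth.

Emit:
{"name": "servo_tool", "arguments": {"steps": [{"dx": 0,"dy": 0,"dz": 20,"spin": 0,"fingers": -1},{"dx": 0,"dy": 0,"dz": 40,"spin": 0,"fingers": -1},{"dx": 0,"dy": 0,"dz": 40,"spin": 0,"fingers": -1},{"dx": 0,"dy": 0,"dz": 40,"spin": 0,"fingers": -1},{"dx": 0,"dy": 0,"dz": 40,"spin": 0,"fingers": -1},{"dx": 8,"dy": 20,"dz": 35,"spin": 0,"fingers": -1},{"dx": 15,"dy": 38,"dz": 10,"spin": 0,"fingers": -1},{"dx": 15,"dy": 38,"dz": 0,"spin": 0,"fingers": -1}]}}

```text
time: 9.75
tool_pos: [0.5014, 0.0788, 0.2645]
eef_rot: [0.003, 0.571, 0.821, 0.002]
contact_force: [1.0, -1.1, -1.6]
opening: 0.154
finger_force: 40.0
```

Emit:
{"name": "servo_tool", "arguments": {"steps": [{"dx": 15,"dy": 38,"dz": 0,"spin": 0,"fingers": -1},{"dx": 0,"dy": 0,"dz": 0,"spin": 0,"fingers": -1},{"dx": 0,"dy": 0,"dz": 0,"spin": 0,"fingers": -1},{"dx": 0,"dy": 0,"dz": 0,"spin": 0,"fingers": -1}]}}

```text
time: 10.08
tool_pos: [0.5148, 0.1158, 0.2604]
eef_rot: [-0.0, 0.57, 0.822, -0.0]
contact_force: [-0.6, -0.3, -2.5]
opening: 0.155
finger_force: 40.0
```

Run:
```python
from h import *
C,im=snap('wrist','w7.png'); s=arm.sense(); print(s['tool_pos'],s['eef_rot'],s['opening'],s['qpos'].round(2),s['contact_force'])
for t in('jug_mouth','jug'):
    for r in arm.look_for('wrist',t)[:3]:
        px=[r['xy'][0]*640,r['xy'][1]*480]; print(t,np.round(px),round(r['confidence'],2),atz(C,px,.185).round(4))
v=im.copy()
for i in range(0,640,40): v[:6,i]=[255,0,0]
for i in range(0,480,40): v[i,:6]=[255,0,0]
cv2.imwrite('pics/w7v.png',v[:,:,::-1])
```

```text
[0.51488448 0.11522809 0.26049646] [-1.14015946e-04  5.70215339e-01  8.21495218e-01 -2.45014401e-04] 0.15416972670411805 [-0.    0.3   1.45 -0.    1.39 -0.36] [ 0.09151016 -1.46533716 -1.74101715]
jug_mouth [329.  92.] 0.76 [0.4862 0.1988 0.185 ]
jug [330.  90.] 0.61 [0.4863 0.1997 0.185 ]
```

View pics/w7v.png

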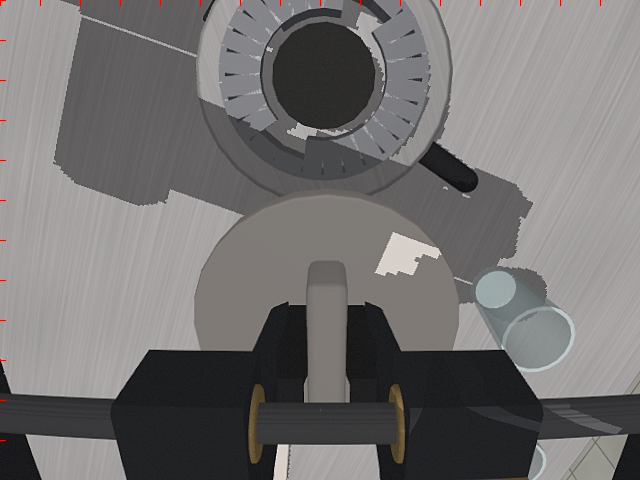

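The collar is centred near wrist pixel (324,74), 209 px across. Its notches are near (287,138) and (362,18). I take one rectified enlargement to read the notch angle.

Run:
```python
from h import *
C=cam('wrist');im=cv2.imread('pics/w7.png')
c=atz(C,(324.5,74),.185);print('centre',c.round(4), [np.linalg.norm(atz(C,p,.185)-c).round(4) for p in((220,73),(429,73),(324,178))])
def ang(p): 
    d=atz(C,p,.185)-c; return round(float(np.degrees(np.arctan2(d[1],d[0]))),1),round(float(np.hypot(*d[:2])),4)
print(ang((287,138)),ang((362,18)),'handle',ang((455,170)))
N=600;m=np.linspace(-.058,.058,N);X,Y=np.meshgrid(m,-m)
p=proj(C,np.c_[(c[0]+X).ravel(),(c[1]+Y).ravel(),np.full(N*N,.185)]).reshape(N,N,2).astype(np.float32)
o=cv2.remap(im,p[...,0],p[...,1],cv2.INTER_CUBIC)
o=cv2.convertScaleAbs(o,alpha=1.6)
s=N/.116
for r in(.031,.041,.0515): cv2.circle(o,(300,300),int(r*s),(0,0,255),1)
for a in range(0,360,10):
    u=np.array([np.cos(np.radians(a)),-np.sin(np.radians(a))]); q=300+u*.0515*s;w=300+u*(.056 if a%30 else .058)*s
    cv2.line(o,tuple(int(v) for v in q),tuple(int(v) for v in w),(0,255,0) if a%30 else (0,255,255),2)
cv2.imwrite('pics/rect.png',o)
```

```text
centre [0.4815 0.205  0.185 ] [np.float64(0.0509), np.float64(0.0509), np.float64(0.0511)]
(-101.3, 0.036) (75.6, 0.031) handle (-14.1, 0.0822)
```

View pics/rect.png

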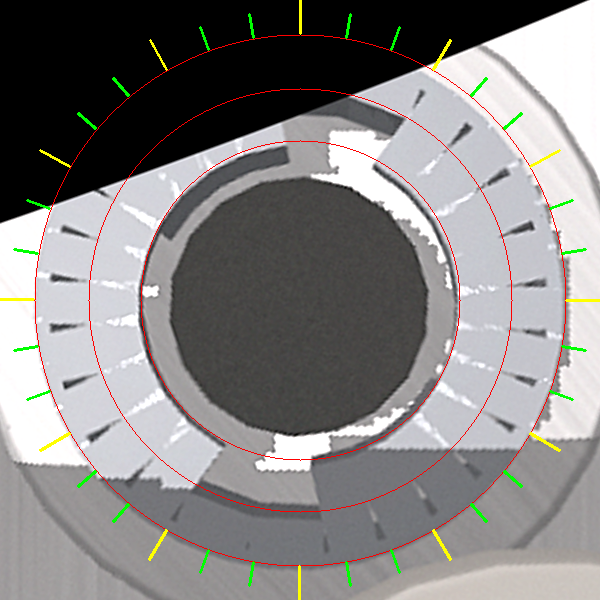

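Run:
```python
from h import *
C=cam('wrist');s=arm.sense();T=s['tool_pos'];yaw=2*np.arctan2(s['eef_rot'][2],s['eef_rot'][1]);print(np.degrees(yaw),T)
x=np.array([np.cos(yaw),np.sin(yaw)]);y=np.array([np.sin(yaw),-np.cos(yaw)])
for p,z in [((327,193),.2408),((327,193),.2528),((307,265),.2793-.0005),((347,265),.2793),((316,262),.2793),((338,262),.2793),((195,310),.2528),((459,310),.2528)]:
    d=atz(C,p,z)[:2]-T[:2];print(p,z,'tx',round(d@x*1e3,1),'ty',round(d@y*1e3,1))
c=np.array([.4815,.205]);print('jug in tool',(c-T[:2])@x,(c-T[:2])@y)
im=cv2.cvtColor(cv2.imread('pics/w7.png'),cv2.COLOR_BGR2GRAY)
print(im[185:215:2,327],im[250:285:2,327], im[290,296:360:2],im[330,296:360:2])
```

```text
110.42157027595394 [0.51501925 0.11495482 0.2606752 ]
(327, 193) 0.2408 tx 49.3 ty 1.1
(327, 193) 0.2528 tx 52.0 ty 1.1
(307, 265) 0.2788 tx 34.4 ty -5.3
(347, 265) 0.2793 tx 34.6 ty 7.4
(316, 262) 0.2793 tx 35.6 ty -2.4
(338, 262) 0.2793 tx 35.6 ty 4.5
(195, 310) 0.2528 tx 4.3 ty -51.9
(459, 310) 0.2528 tx 4.3 ty 54.2
jug in tool 0.09608160108182406 6.412093071215822e-06
[ 89  87 100 101 103 129 127 123 123 124 123 125 123 124 124] [124 123 124 124 124 114  98 100  99  99 100 100 101 101 100 102 101 108] [122 123 123 123 124  97 111 117 119 122 120 122 121 121 122 122 123 122
 122 120 122 121 119 118 115  95 127 123 122 124 123 124] [ 24  27  25  27  28  34 112 113 119 123 124 123 121 123 122 122 124 123
 124 121 122 123 119 116 113  71  21  27  27  22  24  27]
```

Emit:
{"name": "servo_tool", "arguments": {"steps": [{"dx": -7,"dy": 19,"dz": 0,"spin": -6.5,"fingers": -1},{"dx": -7,"dy": 19,"dz": 0,"spin": -6.5,"fingers": -1},{"dx": -7,"dy": 19,"dz": 0,"spin": -6.5,"fingers": -1},{"dx": -7,"dy": 19,"dz": 0,"spin": -6.5,"fingers": -1},{"dx": -5.5,"dy": 17.5,"dz": -10,"spin": -6.4,"fingers": -1},{"dx": 0,"dy": 0,"dz": -24,"spin": 0,"fingers": -1},{"dx": 0,"dy": 0,"dz": 0,"spin": 0,"fingers": -1},{"dx": 0,"dy": 0,"dz": 0,"spin": 0,"fingers": -1}]}}

```text
time: 10.9
tool_pos: [0.4815, 0.2087, 0.2264]
eef_rot: [-0.0, 0.777, 0.63, -0.001]
contact_force: [-0.0, 0.6, -0.7]
opening: 0.154
finger_force: 40.0
```

Run:
```python
from h import *
s=arm.sense();print(s['tool_pos'].round(4),np.degrees(2*np.arctan2(s['eef_rot'][2],s['eef_rot'][1])),s['contact_force'].round(1),s['wrist_torque'].round(2),s['qpos'].round(2))
```

```text
[0.4815 0.2087 0.2264] 78.09820681049034 [-0.   0.6 -0.7] [-0.05  0.06  0.01] [ 0.19  0.32  1.52 -0.    1.3   0.39]
```

Emit:
{"name": "servo_tool", "arguments": {"steps": [{"dx": 0,"dy": 0,"dz": -3,"spin": 0,"fingers": -1},{"dx": 0,"dy": 0,"dz": -2,"spin": 0,"fingers": -1},{"dx": 0,"dy": 0,"dz": -2,"spin": 0,"fingers": -1},{"dx": 0,"dy": 0,"dz": 0,"spin": 0,"fingers": -1}]}}

```text
time: 11.23
tool_pos: [0.4818, 0.2092, 0.2196]
eef_rot: [0.0, 0.777, 0.63, 0.0]
contact_force: [0.4, 0.1, -1.1]
opening: 0.154
finger_force: 40.0
```

Emit:
{"name": "servo_tool", "arguments": {"steps": [{"dx": 0,"dy": 0,"dz": -2,"spin": 0,"fingers": -1},{"dx": 0,"dy": 0,"dz": -2,"spin": 0,"fingers": -1},{"dx": 0,"dy": 0,"dz": 0,"spin": 0,"fingers": -1}]}}

```text
time: 11.48
tool_pos: [0.4819, 0.2095, 0.2155]
eef_rot: [0.0, 0.777, 0.63, 0.0]
contact_force: [0.8, 0.2, 0.0]
opening: 0.157
finger_force: 40.0
```

Emit:
{"name": "servo_tool", "arguments": {"steps": [{"dx": 0,"dy": 0,"dz": -2,"spin": 0,"fingers": -1},{"dx": 0,"dy": 0,"dz": -2,"spin": 0,"fingers": -1},{"dx": 0,"dy": 0,"dz": 0,"spin": 0,"fingers": -1}]}}

```text
time: 11.73
tool_pos: [0.4819, 0.2095, 0.2116]
eef_rot: [0.0, 0.776, 0.63, 0.0]
contact_force: [-0.2, -1.1, 4.0]
opening: 0.152
finger_force: 40.0
```

In the notches and on the sprung pad (4 N after about 5 mm). Next I press further.

Emit:
{"name": "servo_tool", "arguments": {"steps": [{"dx": 0,"dy": 0,"dz": -2,"spin": 0,"fingers": -1},{"dx": 0,"dy": 0,"dz": -2,"spin": 0,"fingers": -1},{"dx": 0,"dy": 0,"dz": -2,"spin": 0,"fingers": -1},{"dx": 0,"dy": 0,"dz": 0,"spin": 0,"fingers": -1},{"dx": 0,"dy": 0,"dz": 0,"spin": 0,"fingers": -1}]}}

```text
time: 12.15
tool_pos: [0.4819, 0.2096, 0.2063]
eef_rot: [0.0, 0.776, 0.63, 0.001]
contact_force: [-0.6, -2.1, 8.0]
opening: 0.158
finger_force: 40.0
```

Emit:
{"name": "servo_tool", "arguments": {"steps": [{"dx": 0,"dy": -0.5,"dz": -0.7,"spin": 0,"fingers": -1},{"dx": 0.2,"dy": 0,"dz": 0,"spin": -4,"fingers": -1},{"dx": 0.3,"dy": 0,"dz": 0,"spin": -6,"fingers": -1},{"dx": 0.3,"dy": -0.2,"dz": 0,"spin": -6,"fingers": -1},{"dx": 0.3,"dy": -0.2,"dz": 0,"spin": -6,"fingers": -1},{"dx": 0,"dy": 0,"dz": 0,"spin": 0,"fingers": -1}]}}

```text
time: 12.65
tool_pos: [0.4836, 0.2088, 0.2059]
eef_rot: [0.0, 0.884, 0.468, 0.001]
contact_force: [-0.0, -0.5, 9.5]
opening: 0.154
finger_force: 40.0
```

Run:
```python
from h import *
s=arm.sense();print(s['tool_pos'].round(4),np.degrees(2*np.arctan2(s['eef_rot'][2],s['eef_rot'][1])),s['contact_force'].round(1),s['wrist_torque'].round(2),s['qpos'].round(2),s['opening'])
```

```text
[0.4836 0.2088 0.2059] 55.79778725909977 [-0.  -0.5  9.5] [-0.17  0.06 -0.02] [0.18 0.34 1.55 0.   1.25 0.78] 0.153538265639272
```

Emit:
{"name": "servo_tool", "arguments": {"steps": [{"dx": 0.3,"dy": -0.4,"dz": 0,"spin": -6.8,"fingers": -1},{"dx": 0.3,"dy": -0.4,"dz": 0,"spin": -6.8,"fingers": -1},{"dx": 0.2,"dy": -0.4,"dz": 0,"spin": -6.8,"fingers": -1},{"dx": 0.2,"dy": -0.4,"dz": 0,"spin": -6.8,"fingers": -1},{"dx": 0.2,"dy": -0.4,"dz": 0,"spin": -6.8,"fingers": -1},{"dx": 0.2,"dy": -0.5,"dz": 0,"spin": -6.8,"fingers": -1},{"dx": 0.1,"dy": -0.5,"dz": 0,"spin": -6.8,"fingers": -1},{"dx": 0.1,"dy": -0.5,"dz": 0,"spin": -6.8,"fingers": -1}]}}

```text
time: 13.32
tool_pos: [0.4851, 0.2053, 0.2059]
eef_rot: [-0.0, 1.0, 0.012, 0.001]
contact_force: [-0.1, -1.1, 8.7]
opening: 0.153
finger_force: 40.0
```

Emit:
{"name": "servo_tool", "arguments": {"steps": [{"dx": 0,"dy": -0.4,"dz": 0,"spin": -6,"fingers": -1},{"dx": 0,"dy": -0.4,"dz": 0,"spin": -6,"fingers": -1},{"dx": 0,"dy": -0.4,"dz": 0,"spin": -4,"fingers": -1},{"dx": 0,"dy": 0,"dz": 0,"spin": 0,"fingers": -1}]}}

```text
time: 13.65
tool_pos: [0.485, 0.2039, 0.2059]
eef_rot: [-0.0, 0.992, -0.126, 0.001]
contact_force: [-0.9, -1.2, 9.3]
opening: 0.157
finger_force: 40.0
```

Run:
```python
from h import *
s=arm.sense();print(s['tool_pos'].round(4),np.degrees(2*np.arctan2(s['eef_rot'][2],s['eef_rot'][1])),s['contact_force'].round(1),s['wrist_torque'].round(2),s['qpos'].round(2),s['opening'])
```

```text
[0.485  0.2039 0.2059] -14.490452727002053 [-0.9 -1.2  9.3] [-0.2   0.29  0.06] [ 0.18  0.34  1.55 -0.    1.25  2.  ] 0.15651309725032897
```

Emit:
{"name": "servo_tool", "arguments": {"steps": [{"dx": 0,"dy": 0,"dz": 0,"spin": -2,"fingers": -1},{"dx": 0,"dy": 0,"dz": 0,"spin": -2,"fingers": -1},{"dx": 0,"dy": 0,"dz": 0,"spin": 0,"fingers": -1}]}}

```text
time: 13.9
tool_pos: [0.4844, 0.2029, 0.2057]
eef_rot: [0.001, 0.987, -0.159, 0.0]
contact_force: [-2.8, -7.6, 11.1]
opening: 0.154
finger_force: 40.3
```

Run:
```python
from h import *
s=arm.sense();print(s['tool_pos'].round(4),np.degrees(2*np.arctan2(s['eef_rot'][2],s['eef_rot'][1])),s['contact_force'].round(1),s['wrist_torque'].round(2),s['opening'])
```

```text
[0.4844 0.2029 0.2057] -18.327298239980113 [-2.8 -7.6 11.1] [-1.31  0.9   0.51] 0.15405914507521964
```

The stop is felt (0.5 N·m). I ease the twist slightly, rise into the seat, then let go.

Emit:
{"name": "servo_tool", "arguments": {"steps": [{"dx": 0,"dy": 0,"dz": 0,"spin": 1,"fingers": -1},{"dx": 0,"dy": 0,"dz": 1.5,"spin": 0,"fingers": -1},{"dx": 0,"dy": 0,"dz": 1.5,"spin": 0,"fingers": -1},{"dx": 0,"dy": 0,"dz": 1.5,"spin": 0,"fingers": -1},{"dx": 0,"dy": 0,"dz": 0.5,"spin": 0,"fingers": -1},{"dx": 0,"dy": 0,"dz": 0,"spin": 0,"fingers": -1}]}}

```text
time: 14.4
tool_pos: [0.4843, 0.203, 0.2097]
eef_rot: [0.001, 0.989, -0.15, -0.0]
contact_force: [-0.2, -5.9, 3.3]
opening: 0.159
finger_force: 40.1
```

Run:
```python
from h import *
s=arm.sense();print(s['tool_pos'].round(4),np.degrees(2*np.arctan2(s['eef_rot'][2],s['eef_rot'][1])),s['contact_force'].round(1),s['wrist_torque'].round(2),s['opening'])
```

```text
[0.4843 0.203  0.2097] -17.26462433252392 [-0.2 -5.9  3.3] [-1.11  0.39  0.23] 0.15946294279704187
```

Emit:
{"name": "servo_tool", "arguments": {"steps": [{"dx": 0,"dy": -0.5,"dz": 0.7,"spin": 0,"fingers": -1},{"dx": 0,"dy": -0.5,"dz": 0.7,"spin": 0,"fingers": -1},{"dx": 0,"dy": 0,"dz": 0,"spin": 0,"fingers": -1}]}}

```text
time: 14.65
tool_pos: [0.4843, 0.2027, 0.2112]
eef_rot: [0.0, 0.989, -0.15, -0.0]
contact_force: [-2.4, -3.5, 3.1]
opening: 0.154
finger_force: 40.0
```

Run:
```python
from h import *
s=arm.sense();print(s['tool_pos'].round(4),np.degrees(2*np.arctan2(s['eef_rot'][2],s['eef_rot'][1])),s['contact_force'].round(1),s['wrist_torque'].round(2),s['opening'])
```

```text
[0.4843 0.2027 0.2112] -17.28221711854775 [-2.4 -3.5  3.1] [-0.69  0.52  0.17] 0.1537712750769403
```

Emit:
{"name": "servo_tool", "arguments": {"steps": [{"dx": 0,"dy": -0.4,"dz": 1,"spin": 0,"fingers": -1},{"dx": 0,"dy": 0,"dz": 0,"spin": 0,"fingers": -1},{"dx": 0,"dy": 0,"dz": 0,"spin": 0,"fingers": -1}]}}

```text
time: 14.9
tool_pos: [0.4842, 0.2026, 0.2114]
eef_rot: [0.0, 0.989, -0.15, -0.001]
contact_force: [1.6, -0.7, -8.4]
opening: 0.152
finger_force: 40.0
```

The lid is caught in the recess: the force drops to −8 N and z stays at 0.2114 (foot about 10.5 mm below the mouth). I relieve the pull, open and withdraw.

Emit:
{"name": "servo_tool", "arguments": {"steps": [{"dx": 0,"dy": 0,"dz": -0.8,"spin": 0,"fingers": -1},{"dx": 0,"dy": 0,"dz": 0,"spin": 0,"fingers": -0.4},{"dx": 0,"dy": 0,"dz": 0,"spin": 0,"fingers": -0.2},{"dx": 0,"dy": 0,"dz": 0,"spin": 0,"fingers": -0.2},{"dx": 0,"dy": 0,"dz": 0,"spin": 0,"fingers": -0.2},{"dx": 0,"dy": 0,"dz": 20,"spin": 0,"fingers": -0.2},{"dx": 0,"dy": 0,"dz": 30,"spin": 0,"fingers": -0.2},{"dx": 0,"dy": 0,"dz": 30,"spin": 0,"fingers": -0.2}]}}

```text
time: 15.57
tool_pos: [0.4841, 0.2025, 0.2923]
eef_rot: [0.0, 0.989, -0.15, -0.001]
contact_force: [1.1, -0.5, -0.3]
opening: 0.401
finger_force: 0.0
```

Emit:
{"name": "servo_tool", "arguments": {"steps": [{"dx": 0,"dy": 0,"dz": 20,"spin": 0,"fingers": -0.2},{"dx": 0,"dy": 0,"dz": 0,"spin": 0,"fingers": -0.2},{"dx": 0,"dy": 0,"dz": 0,"spin": 0,"fingers": -0.2}]}}

```text
time: 15.82
tool_pos: [0.4846, 0.2026, 0.3119]
eef_rot: [-0.0, 0.989, -0.15, 0.001]
contact_force: [-0.3, -0.2, -1.1]
opening: 0.406
finger_force: 0.0
```

Run:
```python
from h import *
C,im=snap('wrist','w8.png'); s=arm.sense();print(s['tool_pos'].round(4),s['contact_force'].round(1),s['opening'])
g=cv2.GaussianBlur(cv2.cvtColor(im,cv2.COLOR_RGB2GRAY),(3,3),0)
P=np.array([.4815,.2035,.185])
# predicted disc top rim z=.185-.0105+.029 and bar, compare with detections
for t in('lid_disc','lid_center'):
    for r in arm.look_for('wrist',t)[:2]:
        px=[r['xy'][0]*640,r['xy'][1]*480]; print(t,np.round(px),round(r['confidence'],2),atz(C,px,.2035).round(4))
yaw=np.radians(-17.3);x=np.array([np.cos(yaw),np.sin(yaw),0]);B=[.4805,.2042,.2295]
print(proj(C,[B+x*.03,B-x*.03]).round())
L=cv2.createLineSegmentDetector().detect(g)[0][:,0]
for l in L:
    n=np.hypot(l[2]-l[0],l[3]-l[1])
    if n>45 and 200<l[0]<450 and l[1]<330:
        a,b=[atz(C,p,.2295) for p in(l[:2],l[2:])];print(l.round(),(a.round(4)[:2],b.round(4)[:2]),round(np.degrees(np.arctan2(*(b-a)[1::-1])),1))
```

```text
[0.4842 0.2025 0.3107] [ 1.6 -0.3 -0.4] 0.39860071906975675
lid_disc [328. 240.] 0.87 [0.4845 0.2032 0.2035]
lid_center [326. 239.] 0.73 [0.485  0.2041 0.2035]
[[329. 209.]
 [328. 308.]]
[309. 118. 304.  61.] (array([0.5584, 0.1907]), array([0.5856, 0.1842])) -13.5
[386. 132. 416. 170.] (array([0.5401, 0.1545]), array([0.5161, 0.1443])) -156.9
[326.  59. 330. 109.] (array([0.583 , 0.1737]), array([0.5593, 0.179 ])) 167.3
[202. 105. 197.  54.] (array([0.5816, 0.241 ]), array([0.6051, 0.2342])) -16.1
[411. 308. 441. 360.] (array([0.4372, 0.1666]), array([0.3957, 0.1566])) -166.5
[339. 216. 339. 271.] (array([0.504 , 0.1906]), array([0.4729, 0.2   ])) 163.3
[315. 274. 313. 216.] (array([0.4749, 0.2142]), array([0.5083, 0.2044])) -16.4
```

```bash
python3 -c "
from bench import arm
print(arm.close_job())"
```

```text
the job is handed in; nothing more can be done
None
```

I closed the jug and handed the job in after about 16 s of robot time; the verdict was not shown. The lid was laid flat grip up and released, fitted through the notches, pressed down and turned clockwise to its stop. It then sprang up into the locking seat (foot about 10.5 mm below the mouth, held against a pull of about 8 N) and was let go; the planned moves kept clear of the glasses and mug, but I did not look at them again at the end.

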